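Fit the vent insert and leave the bottle cap a quarter turn open

TASK

Get the laboratory bottle ready for the autoclave: stand the vent insert in the recess on top of the bottle's knurled screw cap and press it down until its flange lies flat on the cap. Then screw the cap down (clockwise from above) until it bottoms out and back it off a quarter turn so that it can vent, with the insert still flush. Finish while still gripping the cap by its knurled side, holding it there, and leave the other things on the bench where they are.

Things in the scene. Friction and masses are not known exactly. Their poses are not given: they have to be found in the camera images.
- bottle: Clear glass laboratory bottle, 56 across, standing in a dark weighted base ring 80 across and 18 high; it is fixed to the bench and does not turn. Origin at the centre of its underside on the bench, z up. Its body is 56 wide up to 56 above the bench, then narrows to a 35 mm neck at 70.
- cap: Grey knurled screw cap already started on the bottle's thread: 48 across (50 over a raised rib on one side, +x), 32 high. Origin on its axis at its lower edge, z up, 77 to 80 above the bench (4 mm a turn). Turned either way by about 0.1 N m, it stays where it is left and cannot come off; grip it across from above, in any direction.
- recess (a point): Centre of the mouth of the round recess in the cap's top, 32 above the cap's origin. The recess is 26 across and 11 deep, open upward.
- cap_turn (a joint): Angle of the cap on its thread in rad: grows when the cap is turned clockwise seen from above (screwed down); 0 is its loosest, 3.6 is bottomed out against a hard stop. At the start it lies between 0.8 and 2.3; a quarter turn is 1.57.
- insert: Grey vent insert, 25 g, upright on the bench: foot 24 across and 9 high with chamfered lower edge, on it a flange 36 across and 3 thick, then a round stem 16 across and 18 high to grip (12 to 30 above the origin). Origin at the centre of the foot's underside, z along the stem. Seated flush, the origin is 9 below the recess's mouth, on its axis (1 mm play all round).
- lid: Bystander, not part of the job: shallow white round dish lid, 55 across, 10 high. Origin at the centre of its underside.
- jar: Bystander, not part of the job: specimen jar with a wide screw lid, 66 across, 59 high. Origin at the centre of its underside.
- timer: Bystander, not part of the job: flat bench timer with three keys, 62x64x20. Origin at the centre of its underside.
- mouse: Bystander, not part of the job: black computer mouse, 106x60x40. Origin at the centre of its underside.
- dropper: Bystander, not part of the job: small dropper bottle, 30 across, 90 high. Origin at the centre of its underside.
- tape: Bystander, not part of the job: roll of white tape lying flat, 49 across, 12 high. Origin at the centre of its underside.

How it is judged:
By the outcome, as a careful person would: the job done as asked, in the order asked, and still so for the second after the job is handed in, while the arm keeps its last pose, push and grip.
It also fails if it takes over 58 s, if anything falls off the work surface, if the arm or the gripper's body presses on something with over 40 N, if the wrist force passes 120 N, or if a joint passes its speed limit or range.

ROBOT

A 6-joint arm with a two-finger parallel gripper is mounted at the origin on a cart in front of the work surface, level with it; the furniture and walls round the work are solid. World frame = base frame: x ahead of the robot, y to its left, z up, the work surface at z = 0. Lengths are in mm, angles in degrees, forces in N, time in s.
With the tool pointing down it reaches from about 300 to 850 mm from the base axis. Payload 4.2 kg.
Tool frame: the origin (TCP) lies midway between the tips of the shut fingers; the grasp point (between the pads) lies 19 mm behind it; z points along the fingers, y is the line along which they close (so a half turn about z gives the same grasp; the last joint's range is limited). The gripper opens to 91 mm and grips with 3 to 60 N. Pads are 32 mm wide; open, the fingers measure 118 mm over their backs; the gripper's body (76 mm by 178 mm) begins 60 mm behind the grasp point.
Start: joints at [-72.479, 18.312, 89.639, -0, 72.044, -1.146], TCP at [184.042, -544.768, 213.976] pointing down, gripper open.
Joint ranges: [-177.97, 177.97], [-48.28, 115.42], [12.27, 149.76], [-77.06, 257.06], [2.81, 150.46], [-146.56, 146.56]. Speed limits (degrees/s): [147.25, 147.25, 180, 180, 180, 180].

INTERFACE

Orientations are given as [roll, pitch, yaw] about the fixed x, y, z axes, in that order (R = Rz(yaw) Ry(pitch) Rx(roll)).
In Python, from workcell import env gives the robot as it stands.
- The arm moves only by the shell command python3 -m jog 'ROWS' [FORCE]. ROWS is a JSON object of lists of equal length, an entry for each row: "jaw": the finger opening in mm, from 0 to 91.2; "slide": the shift along the tool's x, y, z in units of 30 mm (1.0 is 30 mm), a list of three; "spin": the turn about the tool's z in units of 8 degrees (1.0 is 8 degrees). In form: {"jaw": [jaw, ...], "slide": [[dx, dy, dz], ...], "spin": [spin, ...]}. A call has 1 to 10 rows; each row shifts and turns the commanded pose from where the row before left it, along the tool's axes as they then stand; what a row does not reach is not made up. A row lasts 1/10 s, in which the tool goes at most 50 mm and 8.59 degrees, less where a joint would pass 70% of its speed; a pose out of reach is approached as far as the arm can. A call is refused whole if a number of a shift passes 1 or a number of a turn 1, either way. A call with a gripper value outside its range is refused whole. The fingers move at their own pace and stop on an object; FORCE is the grip in N (left out, the last holds). Time passes only in rows, so rows that do not move let the fingers close. It gives the time, the measured TCP pose, the force, the opening and the grip force at its end, in the units of the state.
- env.state(): the state, without advancing time (a new reading comes with each control period).
- env.grab_frame(name): name is "side" or "top"; returns the picture (400x640x3 uint8, red, green, blue); there is no depth.
- env.camera_model(name): a dict with "fx", "fy", "cx", "cy" (pixels), "D" ([k1, k2, p1, p2, k3] as OpenCV has them; the pictures are not rectified), "camera_from_world" (4x4, takes a point from world to camera coordinates). Camera axes: x right, y up, looking along -z (the intrinsics and any distortion apply to the point x, -y, -z); pixel columns grow to the right and rows downward; lengths in mm; the calibration is good to about 2 mm. A picture is of the moment at which its call begins. camera_model takes no time and is no camera call.
- env.job_done(): hands the job in; it is judged then, once.
The state is a dict: "time_s": time; "qpos": joint angles; "qvel": joint speeds; "effort": joint torques, N m; "ee_pos": TCP position; "ee_rot": TCP orientation; "force": force on the tool from outside, world axes, zero at the start; "torque": the same for the moment, N m; "gripper_width": finger opening in mm; "gripper_force": force on a finger pad.
Only numpy, scipy, OpenCV 4.12 (cv2) and the standard library are available. Lean on these libraries where they do the work, as an engineer would, in place of code of your own. Each camera call takes 0.05 s, during which the arm holds its last target. There are 200 camera calls.

## Working session

There is one attempt and no reset: what is moved stays moved. The work goes in short steps, Python scripts to look and compute and a shell command to move; the robot and the scene stay as the last step left them, time stands still between calls to the robot, and variables do not carry over. Pictures are saved under pics/ and viewed, at most 10 in all, crops included, and the job is handed in when it is done.

```bash
ls; mkdir -p pics; python3 - <<'E'
from workcell import env
import cv2
for n in("top","side"):
    cv2.imwrite(f"pics/{n}0.png",env.grab_frame(n)[:,:,::-1]); print(n,env.camera_model(n))
print(env.state())
E
```

```text
pics
top {'fx': 362.43481564695514, 'fy': 362.43481564695514, 'cx': 319.49394723969556, 'cy': 198.31774248636222, 'D': array([-0.04039673,  0.        ,  0.        ,  0.        ,  0.        ]), 'camera_from_world': array([[-5.21550229e-03, -9.99783901e-01, -2.01233783e-02,
         5.44107447e+00],
       [ 9.94468244e-01, -7.29683459e-03,  1.04783914e-01,
        -5.02824238e+02],
       [-1.04908107e-01, -1.94655600e-02,  9.94291396e-01,
        -1.21083807e+03],
       [ 0.00000000e+00,  0.00000000e+00,  0.00000000e+00,
         1.00000000e+00]])}
side {'fx': 512.4938530367134, 'fy': 512.4938530367134, 'cx': 318.1746525037395, 'cy': 202.72031189226027, 'D': array([-0.16050337,  0.        ,  0.        ,  0.        ,  0.        ]), 'camera_from_world': array([[ 9.76925034e-01, -2.12923501e-01,  1.67648791e-02,
        -4.74925939e+02],
       [ 7.81409073e-02,  4.29365058e-01,  8.99744211e-01,
        -1.09367957e+02],
       [-1.98774941e-01, -8.77672621e-01,  4.36095509e-01,
        -1.32667903e+03],
       [ 0.00000000e+00,  0.00000000e+00,  0.00000000e+00,
         1.00000000e+00]])}
{'time_s': 0.1, 'qpos': array([-7.24789739e+01,  1.83477116e+01,  8.96986820e+01,  2.29741865e-04,
        7.20431445e+01, -1.14737592e+00]), 'qvel': array([-0.03037097, -0.10881777, -0.11370185,  0.01130973,  0.03473346,
       -0.060453  ]), 'effort': array([-6.51718346e-04, -4.13334918e+01, -2.32509685e+01,  7.27043347e-02,
        4.20929608e-02, -7.20211483e-05]), 'ee_pos': array([ 183.90721635, -544.33051807,  213.21199226]), 'ee_rot': array([-1.79910484e+02, -2.01131938e-03,  1.86683295e+01]), 'force': array([0.33311964, 0.16346344, 0.52457656]), 'torque': array([-0.03434409, -0.01965291, -0.00073538]), 'gripper_force': 0.0, 'gripper_width': 91.079431161198}
```

View pics/top0.png

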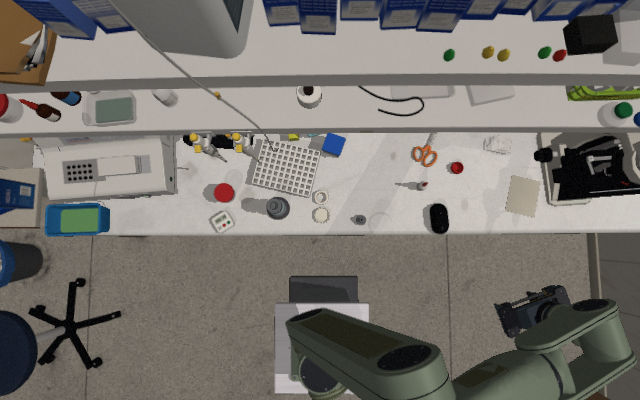

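View pics/side0.png

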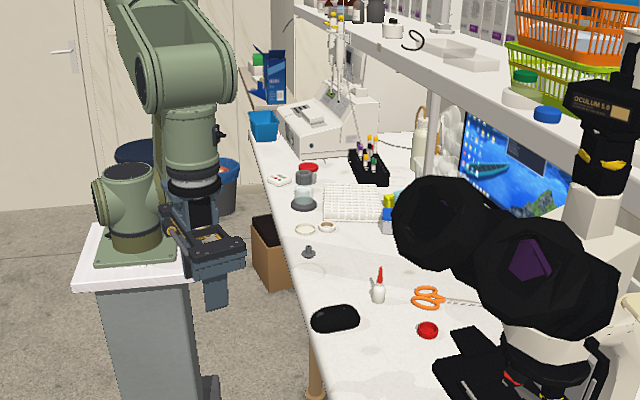

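The top view shows the bottle at about (278,208), the insert at (359,219), the tape and lid at about (320,198) and (321,214), and the mouse at (439,218). In the side view the cap is at about (304,178) and the insert at (308,251). I'll zoom in on these.

```bash
python3 - <<'E'
import cv2,numpy as np
t=cv2.imread("pics/top0.png");s=cv2.imread("pics/side0.png")
z=lambda im,x,y,w,h:cv2.resize(im[y:y+h,x:x+w],(400,300),interpolation=cv2.INTER_CUBIC)
a=np.vstack([np.hstack([z(t,258,190,40,30),z(t,340,205,40,30)]),np.hstack([z(s,278,165,60,45),z(s,288,230,40,30)])])
cv2.imwrite("pics/z0.png",a)
E
```

```text
(no output)
```

View pics/z0.png

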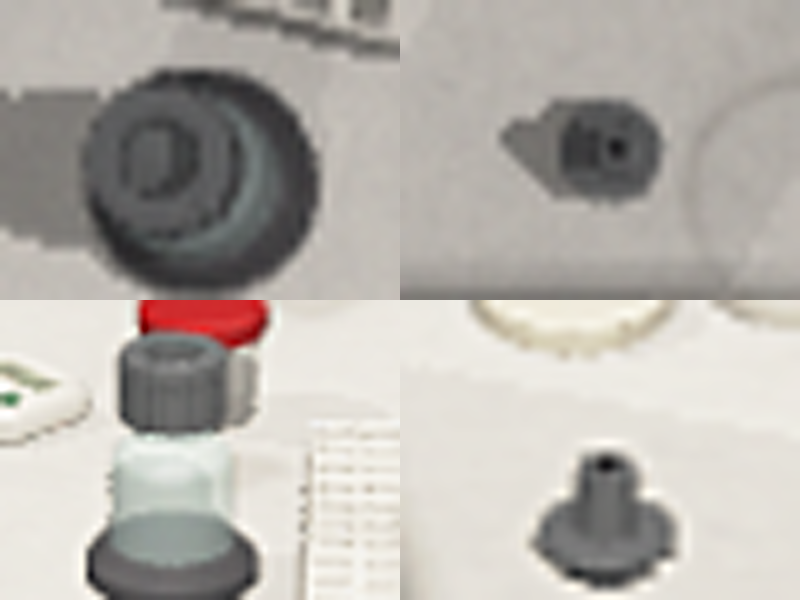

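The zooms give these full-image positions:

| Feature | Top view | Side view |
|---|---|---|
| Recess mouth centre | (273.2,205.3) | (304.0,172.5) |
| Cap top outline centre | (273.6,205.3) | |
| Insert stem top | (361.2,219.2) | (308.0,245.7) |
| Insert flange centre | (360.2,219.5) | |

```bash
cat > h.py <<'E'
import cv2,numpy as np
from workcell import env
def ray(n,p):
    c=env.camera_model(n);K=np.array([[c['fx'],0,c['cx']],[0,c['fy'],c['cy']],[0,0,1]])
    u=cv2.undistortPoints(np.array([[p]],float),K,c['D'])[0,0]
    T=np.array(c['camera_from_world']);R=T[:3,:3]
    return -R.T@T[:3,3],R.T@np.array([u[0],-u[1],-1])
def plane(n,p,z):
    o,d=ray(n,p);return o+d*(z-o[2])/d[2]
def tri(pt,ps):
    A=[];b=[]
    for n,p in(("top",pt),("side",ps)):
        o,d=ray(n,p);d/=np.linalg.norm(d);M=np.eye(3)-np.outer(d,d);A.append(M);b.append(M@o)
    return np.linalg.lstsq(np.vstack(A),np.hstack(b),rcond=None)[0]
E
python3 - <<'E'
from h import *
np.set_printoptions(precision=1,suppress=True)
print("recess top/side z110.5",plane("top",(273.4,205.3),110.5),plane("side",(303.8,172.7),110.5),tri((273.4,205.3),(303.8,172.7)))
print("stem z30",plane("top",(361.2,219.2),30),plane("side",(308,245.7),30),tri((361.2,219.2),(308,245.7)))
print("flange z12",plane("top",(360.2,219.5),12))
# flange ellipse side extents + contours
for n,(x,y,w,h),thr in(("top",(350,205,25,30),120),("side",(295,240,30,25),150),):
    im=cv2.imread(f"pics/{n}0.png");g=cv2.cvtColor(im,6)[y:y+h,x:x+w]
    m=cv2.resize(g,None,fx=8,fy=8,interpolation=2)<thr
    v,u=np.nonzero(m);print(n,[(q+.5)/8-.5 for q in(u.min(),u.max(),v.min(),v.max())],x,y)
for c in((425,300),(220,190)):pass
for nm,p,z in(("mouse",(439,218),20),("dropper",(420,185),60),("lid",(321,214),10),("tape",(320,198),12),("jar",(224,193),59),("timer",(221,221),20)):print(nm,plane("top",p,z))
E
```

```text
recess top/side z110.5 [472.7 147.6 110.5] [472.1 141.6 110.5] [473.1 147.9 107.8]
stem z30 [ 430.5 -138.3   30. ] [ 429.8 -136.5   30. ] [ 430.  -138.1   31. ]
flange z12 [ 430.4 -136.6   12. ]
top [np.float64(-0.4375), np.float64(15.4375), np.float64(9.6875), np.float64(29.4375)] 350 205
side [np.float64(5.9375), np.float64(19.8125), np.float64(4.8125), np.float64(18.4375)] 295 240
mouse [ 433.2 -404.2   20. ]
dropper [ 541.4 -332.9   60. ]
lid [450.2  -2.3  10. ]
tape [505.5   0.8  12. ]
jar [519.7 322.1  59. ]
timer [427.6 341.6  20. ]
```

```bash
python3 -m jog '{"jaw":[91,91,91,91,91,91,91,91,91,91],"slide":[[0.93,-0.79,0.2],[0.93,-0.79,0.2],[0.93,-0.79,0.2],[0.93,-0.79,0.2],[0.93,-0.79,0.2],[0.93,-0.79,0.2],[0.93,-0.79,0.2],[0.93,-0.79,0.2],[0.93,-0.79,0.2],[0.93,-0.79,0.2]],"spin":[0,0,0,0,0,0,0,0,0,0]}' 10
python3 -m jog '{"jaw":[60,60,60,60,60],"slide":[[0.93,-0.79,0.9],[0.93,-0.79,0.9],[0.9,-0.7,0.9],[0,0,0],[0,0,0]],"spin":[0,0,0,0,0]}' 10
```

```text
time_s: 1.1
ee_pos: [372.9, -229.5, 153.5]
ee_rot: [-180.0, 0.0, 18.7]
force: [0.5, -1.0, -0.2]
gripper_width: 90.8
gripper_force: 0.0
time_s: 1.6
ee_pos: [428.8, -139.1, 72.4]
ee_rot: [-179.9, 0.1, 18.8]
force: [0.3, 0.2, -0.4]
gripper_width: 60.5
gripper_force: 0.0
```

```bash
python3 -m jog '{"jaw":[60,60,60,30,10,10,10,10],"slide":[[0.065,-0.034,0.65],[0,0,0.65],[0,0,0.65],[0,0,0],[0,0,0],[0,0,0],[0,0,0],[0,0,0]],"spin":[0,0,0,0,0,0,0,0]}' 5
```

```text
time_s: 2.4
ee_pos: [431.0, -138.3, 15.2]
ee_rot: [179.9, -0.1, 18.7]
force: [-0.3, -0.0, -0.4]
gripper_width: 23.0
gripper_force: 0.0
```

```bash
python3 -m jog '{"jaw":[10,10,10],"slide":[[0,0,0],[0,0,0],[0,0,0]],"spin":[0,0,0]}' 5
python3 -m jog '{"jaw":[30,30,30,30,30,30,30,30,30,30],"slide":[[0,0,0],[0,0,0],[0,0,0],[0,0,0],[0,0,0],[0,0,0],[0,0,0],[0,0,0],[0,0,0],[0,0,0]],"spin":[0,1,1,1,1,1,1,1,1,1]}' 5
```

```text
time_s: 2.7
ee_pos: [430.9, -138.1, 14.8]
ee_rot: [180.0, -0.0, 18.7]
force: [-0.0, -0.9, 4.1]
gripper_width: 15.5
gripper_force: 5.0
time_s: 3.7
ee_pos: [430.4, -137.9, 14.2]
ee_rot: [180.0, 0.0, -53.7]
force: [0.4, -0.2, -1.0]
gripper_width: 30.2
gripper_force: 0.0
```

```bash
python3 -m jog '{"jaw":[30,30,30,10,10,10,10,10],"slide":[[0,0,0],[0,0,0],[0,0,0],[0,0,0],[0,0,0],[0,0,0],[0,0,0],[0,0,0]],"spin":[1,1,0.35,0,0,0,0,0]}' 20
python3 -m jog '{"jaw":[10,10,10],"slide":[[0,0,0],[0,0,0],[0,0,-0.5]],"spin":[0,0,0]}' 20
```

```text
time_s: 4.5
ee_pos: [430.6, -138.0, 14.4]
ee_rot: [180.0, -0.0, -72.1]
force: [0.2, -0.6, 0.4]
gripper_width: 15.2
gripper_force: 20.0
time_s: 4.8
ee_pos: [429.1, -137.6, 28.3]
ee_rot: [179.8, 0.1, -72.1]
force: [-0.2, 0.7, -0.5]
gripper_width: 15.1
gripper_force: 20.0
```

```bash
python3 -m jog '{"jaw":[10,10,10,10,10,10,10,10,10,10],"slide":[[0,0,-0.45],[0,0,-0.45],[0,0,-0.45],[0,0,-0.45],[0,0,-0.45],[0,0,-0.45],[0,0,-0.45],[0,0,-0.45],[0,0,-0.45],[0,0,0]],"spin":[-1,-1,-1,-1,-1,-1,-1,-1,-1,0]}' 20
python3 -m jog '{"jaw":[10,10,10,10,10,10,10,10,10,10],"slide":[[0.14,-0.95,0],[0.14,-0.95,0],[0.14,-0.95,0],[0.14,-0.95,0],[0.14,-0.95,0],[0.14,-0.95,0],[0.14,-0.95,0],[0.14,-0.95,0],[0.14,-0.95,0],[0,0,0]],"spin":[0,0,0,0,0,0,0,0,0,0]}' 20
```

```text
time_s: 5.8
ee_pos: [431.7, -138.4, 152.4]
ee_rot: [179.9, -0.2, -0.1]
force: [0.5, -0.8, 0.9]
gripper_width: 15.1
gripper_force: 20.0
time_s: 6.8
ee_pos: [469.2, 120.9, 150.1]
ee_rot: [-180.0, 0.0, -0.1]
force: [-1.3, 0.5, -0.7]
gripper_width: 15.0
gripper_force: 20.0
```

```bash
python3 -m jog '{"jaw":[10,10,10],"slide":[[0.1,-0.87,0.33],[0,0,0],[0,0,0]],"spin":[0,0,0]}' 20
python3 - <<'E'
from h import *
np.set_printoptions(precision=1,suppress=True)
o=[]
for n,(x,y,w,h) in(("top",(248,185,50,38)),("side",(278,140,60,45))):
    im=env.grab_frame(n)[:,:,::-1];cv2.imwrite(f"pics/{n}1.png",im)
    o.append(cv2.resize(im[y:y+h,x:x+w],(400,300) if n=="side" else (400,304),interpolation=2)[:300])
cv2.imwrite("pics/z1.png",np.hstack(o));print(env.state()['ee_pos'])
E
```

```text
time_s: 7.1
ee_pos: [471.4, 143.8, 140.3]
ee_rot: [179.9, 0.1, -0.2]
force: [-0.9, 0.2, -0.5]
gripper_width: 15.0
gripper_force: 20.0
[471.8 143.5 140.9]
```

View pics/z1.png

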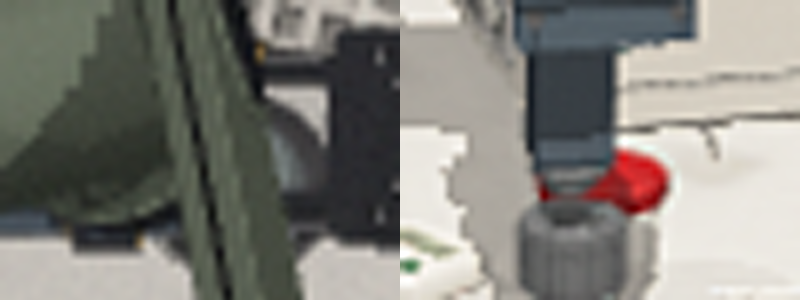

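The top view is blocked by the arm. In the side view the foot, at crop (570,180), is about 0.6 px left of the cap axis, at crop (574,215). I'll shift over slightly and feel downward.

```bash
python3 -m jog '{"jaw":[10,10,10,10,10],"slide":[[0.04,-0.06,0.2],[0.01,-0.06,0.2],[0,0,0],[0,0,0],[0,0,0]],"spin":[0,0,0,0,0]}' 20
python3 -c "
from h import *
print(env.state()['ee_pos'])"
```

```text
time_s: 7.7
ee_pos: [473.6, 148.0, 129.1]
ee_rot: [180.0, -0.0, -0.1]
force: [-0.1, -0.1, -0.4]
gripper_width: 15.2
gripper_force: 20.0
[473.62202554 147.98081194 129.08224306]
```

```bash
python3 -m jog '{"jaw":[10,10,10,10],"slide":[[0,0,0.1],[0,0,0.05],[0,0,0],[0,0,0]],"spin":[0,0,0,0]}' 20
python3 -m jog '{"jaw":[10,10,10],"slide":[[0,0,0.05],[0,0,0],[0,0,0]],"spin":[0,0,0]}' 20
python3 -m jog '{"jaw":[10,10,10],"slide":[[0,0,0.05],[0,0,0],[0,0,0]],"spin":[0,0,0]}' 20
```

```text
time_s: 8.1
ee_pos: [473.5, 148.0, 124.5]
ee_rot: [180.0, 0.0, -0.1]
force: [0.1, 0.3, -1.0]
gripper_width: 15.3
gripper_force: 20.0
time_s: 8.4
ee_pos: [473.5, 148.0, 123.0]
ee_rot: [180.0, 0.0, -0.1]
force: [0.2, 0.8, -0.9]
gripper_width: 15.1
gripper_force: 20.0
time_s: 8.7
ee_pos: [473.5, 148.0, 121.5]
ee_rot: [180.0, 0.0, -0.1]
force: [0.3, -1.3, -0.2]
gripper_width: 15.0
gripper_force: 20.0
```

```bash
python3 -m jog '{"jaw":[10,10,10,10],"slide":[[0,0,0.05],[0,0,0],[0,0,0.04],[0,0,0]],"spin":[0,0,0,0]}' 20
python3 -m jog '{"jaw":[10,10,10,10],"slide":[[0,0,0.04],[0,0,0],[0,0,0.02],[0,0,0]],"spin":[0,0,0,0]}' 20
```

```text
time_s: 9.1
ee_pos: [473.5, 148.0, 118.7]
ee_rot: [180.0, 0.0, -0.1]
force: [0.2, -0.5, 0.9]
gripper_width: 14.9
gripper_force: 20.0
time_s: 9.5
ee_pos: [473.5, 148.0, 116.9]
ee_rot: [180.0, 0.0, -0.1]
force: [-0.7, -0.4, -0.1]
gripper_width: 15.2
gripper_force: 20.0
```

```bash
python3 -m jog '{"jaw":[10,10,10],"slide":[[0,0,0.03],[0,0,0],[0,0,0]],"spin":[0,0,0]}' 20
python3 -m jog '{"jaw":[10,10,10],"slide":[[0,0,0.03],[0,0,0],[0,0,0]],"spin":[0,0,0]}' 20
python3 -m jog '{"jaw":[10,10,10],"slide":[[0,0,0.03],[0,0,0],[0,0,0]],"spin":[0,0,0]}' 20
```

```text
time_s: 9.8
ee_pos: [473.5, 148.0, 116.1]
ee_rot: [180.0, 0.0, -0.1]
force: [0.9, -1.1, 0.2]
gripper_width: 15.4
gripper_force: 20.0
time_s: 10.1
ee_pos: [473.7, 148.1, 115.5]
ee_rot: [180.0, -0.0, -0.1]
force: [-0.5, -0.2, 2.9]
gripper_width: 15.4
gripper_force: 20.0
time_s: 10.4
ee_pos: [473.8, 148.1, 115.4]
ee_rot: [-180.0, -0.1, -0.1]
force: [-1.4, -0.4, 9.0]
gripper_width: 15.2
gripper_force: 20.0
```

```bash
python3 -m jog '{"jaw":[10,10,10],"slide":[[0,0,0.03],[0,0,0],[0,0,0]],"spin":[0,0,0]}' 20
python3 -m jog '{"jaw":[40,70,91,91,91,91,91],"slide":[[0,0,0],[0,0,0],[0,0,-0.3],[0,0,-0.6],[0,0,-0.3],[0,0,0],[0,0,0]],"spin":[0,0,0,0,0,0,0]}' 20
python3 - <<'E'
from h import *
im=env.grab_frame("side")[:,:,::-1];cv2.imwrite("pics/side2.png",im)
cv2.imwrite("pics/z2.png",cv2.resize(im[140:185,274:334],(800,600),interpolation=2))
E
```

```text
time_s: 10.7
ee_pos: [474.0, 148.1, 115.2]
ee_rot: [-180.0, -0.1, -0.1]
force: [-2.6, -1.5, 12.1]
gripper_width: 15.2
gripper_force: 20.0
time_s: 11.4
ee_pos: [473.3, 148.0, 149.2]
ee_rot: [180.0, 0.0, -0.1]
force: [-0.2, -0.7, -0.7]
gripper_width: 68.0
gripper_force: 0.0
```

View pics/z2.png

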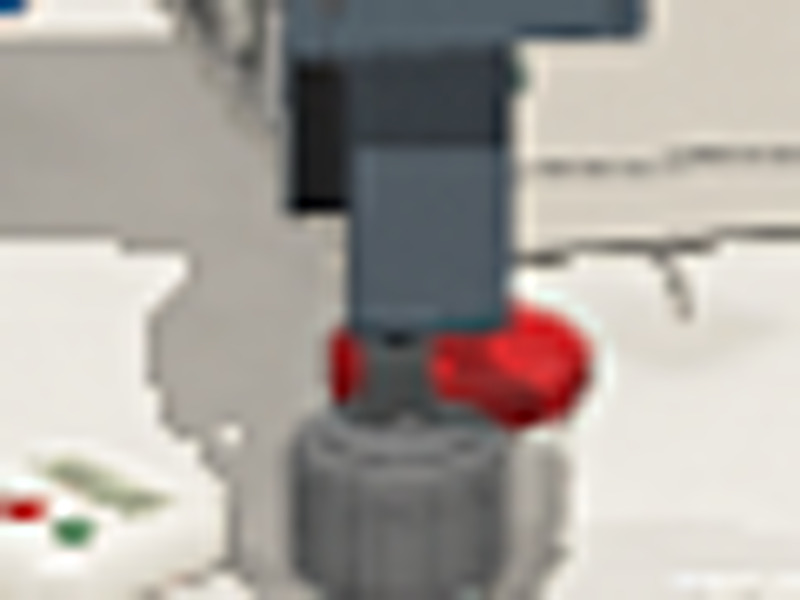

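The side view shows the insert standing in the recess, stem at crop (398,370), with its flange flat and centred on the cap at (400,430). Next I'll wind the wrist back so one grip can do the whole turn.

```bash
Z='x'; python3 -m jog '{"jaw":[91,91,91,91,91,91,91,91,91,91],"slide":[[0,0,0],[0,0,0],[0,0,0],[0,0,0],[0,0,0],[0,0,0],[0,0,0],[0,0,0],[0,0,0],[0,0,0]],"spin":[-1,-1,-1,-1,-1,-1,-1,-1,-1,-1]}'
python3 -m jog '{"jaw":[91,91,91,91,91,91,91,91,91,91],"slide":[[0,0,0],[0,0,0],[0,0,0],[0,0,0],[0,0,0],[0,0,0],[0,0,0],[0,0,0],[0,0,0],[0,0,0]],"spin":[-1,-1,-1,-1,-1,-1,-1,-1,-1,-1]}'
python3 -m jog '{"jaw":[91,91,91,91,91,91,91],"slide":[[0,0,0],[0,0,0],[0,0,0],[0,0,0],[0,0,0],[0,0,0],[0,0,0]],"spin":[-1,-1,-1,-1,-1,0,0]}'
python3 -c "
from h import *
print(env.state()['qpos'])"
```

```text
time_s: 12.45
ee_pos: [473.0, 147.9, 148.5]
ee_rot: [-179.9, 0.1, 80.2]
force: [0.3, -0.3, -0.1]
gripper_width: 91.3
gripper_force: 0.0
time_s: 13.45
ee_pos: [473.0, 147.9, 148.5]
ee_rot: [-179.9, -0.1, 160.2]
force: [-0.1, 0.1, 0.5]
gripper_width: 91.2
gripper_force: 0.0
time_s: 14.15
ee_pos: [473.2, 148.0, 148.9]
ee_rot: [180.0, -0.1, -160.3]
force: [-0.6, -0.3, 0.0]
gripper_width: 91.6
gripper_force: 0.0
[ 1.60375959e+01  1.43562277e+01  1.05442817e+02 -2.67627094e-03
  6.02679453e+01 -9.36601969e+01]
```

```bash
python3 -m jog '{"jaw":[91,91,91,91,91,40,40,40,40,40],"slide":[[0,0,0.7],[0,0,0.7],[0,0,0.6],[0,0,0.2],[0,0,0],[0,0,0],[0,0,0],[0,0,0],[0,0,0],[0,0,0]],"spin":[0,0,0,0,0,0,0,0,0,0]}' 10
python3 -m jog '{"jaw":[40,40,40],"slide":[[0,0,0],[0,0,0],[0,0,0]],"spin":[0,0,0]}' 10
```

```text
time_s: 15.15
ee_pos: [473.7, 148.1, 83.7]
ee_rot: [-180.0, 0.0, -160.1]
force: [-0.5, -0.0, 0.7]
gripper_width: 53.6
gripper_force: 0.0
time_s: 15.45
ee_pos: [473.5, 148.3, 83.6]
ee_rot: [180.0, 0.0, -160.1]
force: [-1.1, 1.2, 3.2]
gripper_width: 48.4
gripper_force: 10.0
```

```bash
echo "from h import *
s=env.state();np.set_printoptions(precision=3,suppress=True);print(s['ee_rot'][2],s['force'],s['torque'],s['effort'][5],s['qpos'][5])">st.py
python3 -m jog '{"jaw":[40,40,40,40],"slide":[[0,0,0],[0,0,0],[0,0,0.003],[0,0,0.003]],"spin":[0,0,1,1]}' 50; python3 st.py
python3 -m jog '{"jaw":[40,40,40,40,40,40],"slide":[[0,0,0.003],[0,0,0.003],[0,0,0.003],[0,0,0.003],[0,0,0.003],[0,0,0.003]],"spin":[1,1,1,1,1,1]}' 50; python3 st.py
```

```text
time_s: 15.85
ee_pos: [473.5, 148.6, 83.4]
ee_rot: [179.9, 0.0, -176.5]
force: [-2.7, 4.9, 3.0]
gripper_width: 47.1
gripper_force: 50.0
-176.4732130911606 [-2.738  4.866  3.002] [0.825 0.233 0.114] -1.0455933585762978 -77.5107363814418
time_s: 16.45
ee_pos: [473.8, 149.3, 82.9]
ee_rot: [179.9, -0.1, 135.5]
force: [-0.8, 6.6, 1.3]
gripper_width: 47.2
gripper_force: 50.0
135.49444179711296 [-0.824  6.626  1.285] [1.186 0.1   0.163] -1.0248487070202827 -29.508920318328347
```

```bash
python3 -m jog '{"jaw":[40,40,40],"slide":[[0,0,0.003],[0,0,0],[0,0,0]],"spin":[1,0,0]}' 50; python3 st.py
python3 -m jog '{"jaw":[40,40,40],"slide":[[0,0,0.003],[0,0,0],[0,0,0]],"spin":[1,0,0]}' 50; python3 st.py
```

```text
time_s: 16.75
ee_pos: [473.9, 149.5, 82.8]
ee_rot: [179.9, -0.1, 127.8]
force: [-2.0, 6.9, 2.7]
gripper_width: 46.9
gripper_force: 50.0
127.78180227694152 [-1.981  6.915  2.665] [ 1.148  0.099 -0.107] -0.0589097267948091 -21.806335833883555
time_s: 17.05
ee_pos: [474.0, 149.6, 82.7]
ee_rot: [179.9, -0.1, 119.8]
force: [-0.6, 6.6, 1.8]
gripper_width: 47.0
gripper_force: 50.0
119.78059406978934 [-0.628  6.551  1.825] [ 1.212  0.072 -0.124] -0.05983785493299365 -13.805506390562837
```

```bash
python3 -m jog '{"jaw":[40,40],"slide":[[0,0,0.003],[0,0,0]],"spin":[1,0]}' 50; python3 st.py
python3 -m jog '{"jaw":[40,40],"slide":[[0,0,0.003],[0,0,0]],"spin":[1,0]}' 50; python3 st.py
```

```text
time_s: 17.25
ee_pos: [474.1, 149.6, 82.7]
ee_rot: [179.9, -0.1, 111.7]
force: [-1.1, 6.2, 1.0]
gripper_width: 47.0
gripper_force: 50.0
111.66067281212781 [-1.094  6.221  1.029] [ 1.258  0.041 -0.096] 0.4042360279709101 -5.686353764809116
time_s: 17.45
ee_pos: [474.3, 149.6, 82.6]
ee_rot: [179.9, -0.1, 103.7]
force: [-0.4, 7.8, 0.7]
gripper_width: 47.3
gripper_force: 50.0
103.65616348269253 [-0.389  7.812  0.683] [ 1.236  0.024 -0.059] 0.40413337759673595 2.3156426668280674
```

```bash
python3 -m jog '{"jaw":[40,40],"slide":[[0,0,0.003],[0,0,0]],"spin":[1,0]}' 50; python3 st.py
python3 -m jog '{"jaw":[40,40],"slide":[[0,0,0.003],[0,0,0]],"spin":[1,0]}' 50; python3 st.py
```

```text
time_s: 17.65
ee_pos: [474.4, 149.7, 82.5]
ee_rot: [179.9, -0.2, 95.7]
force: [-0.4, 6.9, 0.7]
gripper_width: 47.5
gripper_force: 50.0
95.66303147102111 [-0.381  6.899  0.656] [ 1.236 -0.065 -0.042] 0.40361699648201466 10.312553827162413
time_s: 17.85
ee_pos: [474.5, 148.3, 82.5]
ee_rot: [179.9, 0.0, 88.1]
force: [0.8, 1.9, 2.4]
gripper_width: 47.4
gripper_force: 50.0
88.09496620097072 [0.837 1.939 2.395] [ 0.456 -0.201  1.025] 1.5874048322439194 18.034472559373558
```

```bash
python3 -m jog '{"jaw":[40,40],"slide":[[0,0,0.003],[0,0,0]],"spin":[1,0]}' 50; python3 st.py
python3 -m jog '{"jaw":[40,40],"slide":[[0,0,0.003],[0,0,0]],"spin":[1,0]}' 50; python3 st.py
```

```text
time_s: 18.05
ee_pos: [474.3, 147.6, 82.4]
ee_rot: [179.9, 0.1, 80.2]
force: [0.8, -0.0, 2.8]
gripper_width: 47.1
gripper_force: 50.0
80.15460278026923 [ 0.76  -0.007  2.835] [-0.199 -0.236  0.943] 1.5324342995882034 25.963577421636618
time_s: 18.25
ee_pos: [474.0, 147.3, 82.4]
ee_rot: [179.9, 0.1, 72.2]
force: [-0.0, -1.5, 4.9]
gripper_width: 47.0
gripper_force: 50.0
72.19771672214898 [-0.031 -1.453  4.942] [-0.241 -0.071  1.284] 1.7155356332659721 33.91971944950038
```

The stop came at yaw of about 90°: torque jumped to about 1 N m and the pads slid on the cap. I'll unload in small steps to find the zero-torque yaw, then back off 90° from there.

```bash
python3 -m jog '{"jaw":[40,40,40],"slide":[[0,0,0],[0,0,0],[0,0,0]],"spin":[-0.125,0,0]}' 50 >/dev/null; python3 st.py
python3 -m jog '{"jaw":[40,40,40],"slide":[[0,0,0],[0,0,0],[0,0,0]],"spin":[-0.125,0,0]}' 50 >/dev/null; python3 st.py
python3 -m jog '{"jaw":[40,40,40],"slide":[[0,0,0],[0,0,0],[0,0,0]],"spin":[-0.125,0,0]}' 50>/dev/null; python3 st.py
```

```text
73.16052049349926 [-0.034 -1.769  5.592] [-0.308 -0.101  0.681] 0.6941539607942104 32.902019543886574
74.04809725545078 [-0.124 -1.508  4.313] [-0.395 -0.198  0.226] 0.1857015397399664 31.977871113708762
time_s: 19.15
ee_pos: [474.1, 147.3, 82.4]
ee_rot: [179.9, 0.0, 75.0]
force: [-0.0, -3.0, 4.9]
gripper_width: 47.0
gripper_force: 50.0
75.00417697049846 [-0.001 -3.012  4.858] [-0.43  -0.162 -0.013] -0.013559600338339806 31.007112414184768
```

```bash
python3 -m jog '{"jaw":[40,40,40,40,40,40],"slide":[[0,0,-0.003],[0,0,-0.003],[0,0,-0.003],[0,0,-0.003],[0,0,0],[0,0,0]],"spin":[-1,-1,-1,-1,0,0]}' 50; python3 st.py
```

```text
time_s: 19.75
ee_pos: [474.9, 147.4, 82.8]
ee_rot: [179.9, 0.1, 106.8]
force: [3.6, -3.8, 4.2]
gripper_width: 47.3
gripper_force: 50.0
106.79920661897069 [ 3.625 -3.76   4.222] [-0.76  -0.825  0.025] 0.04046782851219177 -0.7503423660370004
```

```bash
python3 -m jog '{"jaw":[40,40,40,40,40,40,40,40,40,40],"slide":[[0,0,-0.003],[0,0,-0.003],[0,0,-0.003],[0,0,-0.003],[0,0,-0.003],[0,0,-0.003],[0,0,-0.003],[0,0,0],[0,0,0],[0,0,0]],"spin":[-1,-1,-1,-1,-1,-1,-1,-0.2,0,0]}' 50; python3 st.py
python3 - <<'E'
from h import *
o=[]
im=env.grab_frame("side")[:,:,::-1];cv2.imwrite("pics/side3.png",im)
cv2.imwrite("pics/z3.png",cv2.resize(im[150:195,274:334],(800,600),interpolation=2))
E
```

```text
time_s: 20.75
ee_pos: [475.9, 148.4, 83.5]
ee_rot: [179.9, 0.3, 164.4]
force: [5.8, -0.9, 2.0]
gripper_width: 47.2
gripper_force: 50.0
164.36626900216083 [ 5.831 -0.941  2.003] [-0.156 -1.142  0.022] 0.05076357861980796 -58.34140434945247
```

View pics/z3.png

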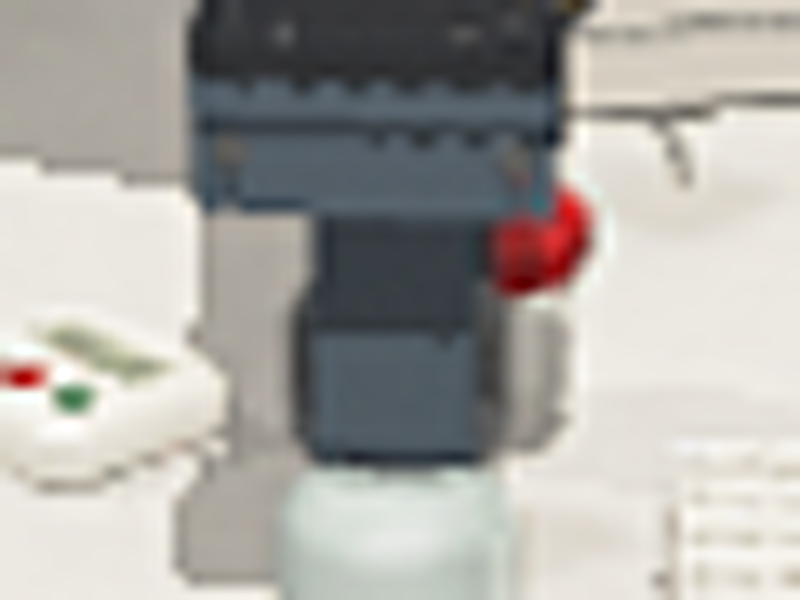

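The side view shows the fingers closed on the knurled cap at crop (390,390), with the insert hidden behind the near finger. Yaw is 164.4°, exactly 90° back from the zero-torque bottomed position, and the torque is near zero. I'm handing it in.

```bash
python3 -c "
from workcell import env
print(env.job_done())"
```

```text
the job is handed in; nothing more can be done
None
```

I seated the insert flush, screwed the cap to its stop and backed it off 90°, handing in after about 21 s with the cap still gripped; a finger hid the insert in the last picture, so its flushness was last seen before the turning.

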